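Size milling balls with a bar sieve

ROBOT

A 6-joint arm with a two-finger parallel gripper is mounted at the origin on a cart in front of the work surface, level with it; the furniture and walls round the work are solid. World frame = base frame: x ahead of the robot, y to its left, z up, the work surface at z = 0. Lengths are in m, angles in rad, forces in N, time in s.
With the tool pointing down it reaches from about 0.35 to 0.775 m from the base axis. Payload 5.5 kg.
Tool frame: the origin (TCP) lies at the very end of the fingers, on their centre line; the grasp point (between the pads) lies 19 mm behind it (r.hold_point_z is the z of the grasp point in the tool frame, in m); z points along the fingers, y is the line along which they close (so a half turn about z gives the same grasp; the last joint's range is limited). The gripper opens to 85 mm and grips with 20 to 120 N. Pads are 22 mm wide; open, the fingers measure 114 mm over their backs; the gripper's body (76 mm by 85 mm) begins 54 mm behind the grasp point. The pads swing forward as they close: fully open they stand 13 mm farther back than shut.
Start: joints at [-1.298, 0.313, 0.046, 1.304, 0, 1.431], TCP at [0.231, -0.527, 0.231] pointing down, gripper open.
Joint ranges: [-2.76, 2.76], [-0.86, 1.69], [-1.03, 1.26], [-2.2, 2.34], [-1.47, 1.5], [-3.14, 3.14]. Speed limits (rad/s): [2.57, 2.57, 3.14, 3.14, 3.14, 3.14].

INTERFACE

Orientations are given as a 3x3 rotation matrix whose columns are the frame's x, y, z axes.
In Python, from rig import r, eyes, sign_off gives the robot as it stands. Calls block until the motion is done:
- r.move_ptp(position, orientation): joint-space move of the TCP to a pose.
- r.line_to(position, ori=None, feed=0.15): straight line of the TCP; ori=None keeps the orientation; feed is the mean speed in m/s.
- r.move_j(angles): joint-space move.
- r.gripper_open() and r.clamp(f_grip=None): open the fingers fully, or close them until they stop; f_grip is the grip in N (None keeps the last).
- r.sleep(seconds).
- r.inverse_kinematics(position, orientation): joint angles nearest the present ones, or None.
- eyes.snapshot(name): name is "scene" or "top" or "wrist"; returns the picture (384x512x3 uint8, red, green, blue); there is no depth.
- eyes.camera_info(name): a dict with "mtx" (3x3 intrinsics, pixels), "rvec" (rotation vector, rad) and "tvec" (3), from world to camera coordinates, as OpenCV has them. Camera axes: x right, y down, z forward; pixel columns grow to the right and rows downward; lengths in m; the calibration is good to about 2 mm. A picture is of the moment at which its call begins: read the wrist's pose just before it. camera_info takes no time and is no camera call; for the wrist camera it gives the pose at the moment of the call.
A pose or a line that the arm cannot do raises r.IKError and nothing moves.
- sign_off(): hands the job in; it is judged then, once.
Readings, each from a call of its own:
- r.read_time_s(): time.
- r.read_joint_pos(): joint angles.
- r.read_qd(): joint speeds.
- r.read_effort(): joint torques, N m.
- r.read_eef_pos(): TCP position.
- r.read_ee_rot(): TCP orientation.
- r.read_contact_force(): force on the tool from outside, world axes, zero at the start.
- r.read_wrist_torque(): the same for the moment, N m.
- r.read_grip_width(): finger opening in m.
- r.read_gripper_force(): force on a finger pad.
Only numpy, scipy, OpenCV 4.12 (cv2) and the standard library are available. Lean on these libraries where they do the work, as an engineer would, in place of code of your own. Each camera call takes 0.05 s, during which the arm holds its last target. There are 200 camera calls.

TASK

Sort the steel milling balls by size: take the sieve by its handle and, keeping it down on the deck, slide it from side to side, each time until it presses gently against the sprung stop, until all six small balls have fallen into the catch tray below and the three large ones remain in the sieve. Only then lift the sieve off and set it down flat inside the shallow parking tray with the large balls still in it. Never ram or lean hard on the stops or the deck (keep under 25 N), and leave the other things on the bench where they are.

Things in the scene. Friction and masses are not known exactly. Their poses are not given: they have to be found in the camera images.
- stand: Sizing stand fixed to the worktop, 136 (x) x 280 (y) x 70 mm: a grey open catch tray (floor 6 mm above the underside, front wall lowest) under a bare-metal deck with guides and stops. Origin: centre of the underside; z up; its y axis is the direction in which the sieve slides side to side.
- stand_deck (a point): Point on the stand's centre line, level with the deck's upper face (50 mm above the underside). The deck is clamped off this point along y, up to 16 mm either way; that offset is not measured, only seen or felt. From the deck's own centre, two openings (96 mm in x) over the catch tray reach from |y| = 44.5 to 88 mm; the rest is closed. It floats on rubber mounts: 6 N per mm down, rigid after 3 mm.
- stand_left_end (a point): Top middle of the stand's +y end wall, 42 mm above its underside. At each end the deck carries a sprung black rubber stop pad, 50 mm wide, centred 10 mm above the deck's face, 103 mm from the deck's centre: the sieve touches it when 38 mm off the deck's centre. A pad starts to give at 3 N, takes 1.5 N per mm more and bottoms rigidly after 5 mm at 10.5 N.
- sieve: Loose bar sieve standing on the deck between two guide rails 10 mm high along y (2.5 mm play each side in x); 0.3 to 0.5 kg, outside 110 (x) x 130 (y) mm, walls 35 mm high, inside 96 x 120 mm. Origin: centre of its underside; z up; axes as the stand's at the start. Slides easily.
- sieve_floor (a point): Middle of the sieve's floor, 4 mm above its underside. Four slots along x, 12.5 mm wide, centred at y = -37.5, -12.5, 12.5, 37.5 mm. Balls roll as the sieve slides; a small one drops in a slot, rests on the deck and travels with it. The +y slots empty through the +y opening, the -y slots through the other; the inner slots reach theirs only with the sieve against that side's stop, for about 0.3 s.
- sieve_grip (a point): Middle of the sieve's black handle bar, 68 mm above the sieve's underside. The bar runs along the sieve's x over its middle, is 110 mm long, 16 mm wide (y) and 18 mm high; take it from above, closing along y.
- parking_tray: Grey shallow tray fixed to the worktop, outside 132 (x) x 152 (y) mm. Origin: centre of its underside; z up. Its floor is 6 mm above the origin; a rim 16 mm high above the worktop leaves a place of 120 x 140 mm, 5 mm wider than the sieve on each side. The sieve goes in with its axes along the tray's (either way round).
- small_1_center (a point): Centre of a small plain steel ball, 10 mm in diameter; starts in the sieve.
- small_2_center (a point): Centre of a small plain steel ball, 10 mm in diameter; starts in the sieve.
- small_3_center (a point): Centre of a small plain steel ball, 10 mm in diameter; starts in the sieve.
- small_4_center (a point): Centre of a small plain steel ball, 10 mm in diameter; starts in the sieve.
- small_5_center (a point): Centre of a small plain steel ball, 10 mm in diameter; starts in the sieve.
- small_6_center (a point): Centre of a small plain steel ball, 10 mm in diameter; starts in the sieve.
- large_1_center (a point): Centre of a large plain steel ball, 18 mm in diameter, too big for the slots; starts in the sieve and stays there.
- large_2_center (a point): Centre of a large plain steel ball, 18 mm in diameter, too big for the slots; starts in the sieve and stays there.
- large_3_center (a point): Centre of a large plain steel ball, 18 mm in diameter, too big for the slots; starts in the sieve and stays there.
- tweezers: Steel tweezers, 115 mm, lying by; bystander.
- white_jar: Small white jar with a white cap, 45 x 54 mm high; bystander.
- scoop: Lab scoop with a blue handle, 174 mm, lying by; bystander.
- petri: Round petri dish, 61 x 16 mm; bystander.
There are look-alikes about, which are no part of the job. What is shaped like the sieve but green is not meant.

How it is judged:
By the outcome, as a careful person would: the job done as asked, in the order asked, and still so for the second after the job is handed in, with the robot touching nothing.
It also fails if it takes over 58 s, if anything falls off the work surface, if the arm or the gripper's body presses on something with over 40 N, if the wrist force passes 120 N, or if a joint passes its speed limit or range.

## Working session

There is one attempt and no reset: what is moved stays moved. The work goes in short steps, each a Python script; the robot and the scene stay as the last script left them, time stands still between calls to the robot, and variables do not carry over. Pictures are saved under pics/ and viewed, at most 10 in all, crops included, and the job is handed in when it is done.

```bash
ls; mkdir -p pics
python3 - <<'E'
from rig import r, eyes
import cv2, numpy as np
a=eyes.snapshot("scene"); b=eyes.snapshot("top")
cv2.imwrite("pics/s.png",a[:,:,::-1]); cv2.imwrite("pics/t.png",b[:,:,::-1])
cv2.imwrite("pics/t1.png",cv2.resize(b[:,:,::-1],(800,600),interpolation=cv2.INTER_CUBIC))
cv2.imwrite("pics/s1.png",cv2.resize(a[:,:,::-1],(800,600),interpolation=cv2.INTER_CUBIC))
for n in("scene","top"):
  i=eyes.camera_info(n);R=cv2.Rodrigues(np.array(i["rvec"]))[0];print(n,i["mtx"],-R.T@np.array(i["tvec"]).ravel(),R)
print(r.read_time_s(),r.read_contact_force(),r.hold_point_z)
E
```

```text
pics
scene [[484.43665162   0.         254.95232875]
 [  0.         484.43665162 201.73790412]
 [  0.           0.           1.        ]] [-0.13987419 -1.09602219  1.04260941] [[ 0.86474586 -0.50215094  0.00768266]
 [-0.27258233 -0.48214798 -0.83260567]
 [ 0.4217979   0.71789815 -0.55381294]]
top [[432.34839066   0.         247.62943206]
 [  0.         432.34839066 195.72074416]
 [  0.           0.           1.        ]] [-0.58221283 -0.24800357  1.63044999] [[ 0.30028042 -0.95374014  0.01454003]
 [-0.74233594 -0.24323873 -0.62431744]
 [ 0.5989733   0.17667671 -0.78103542]]
0.1 [0.55531129 0.79263969 0.93958705] -0.0187
```

View pics/t1.png

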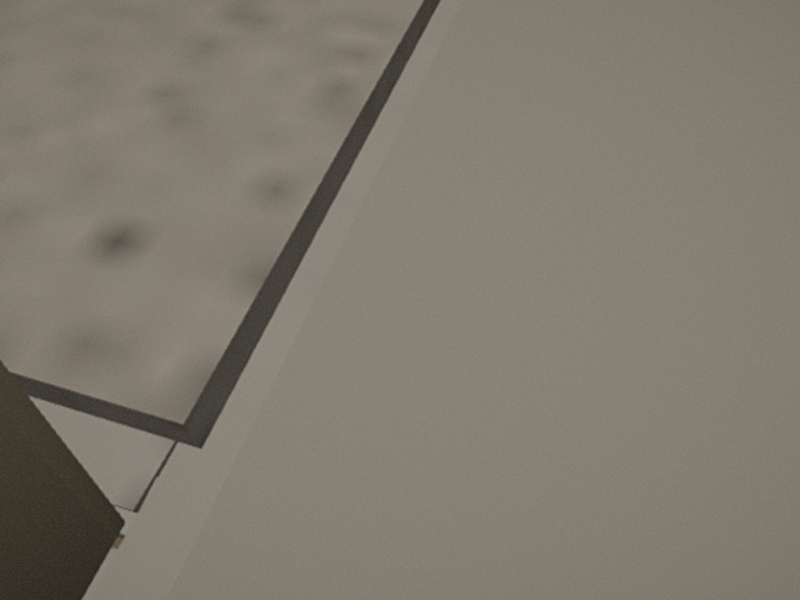

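View pics/s1.png

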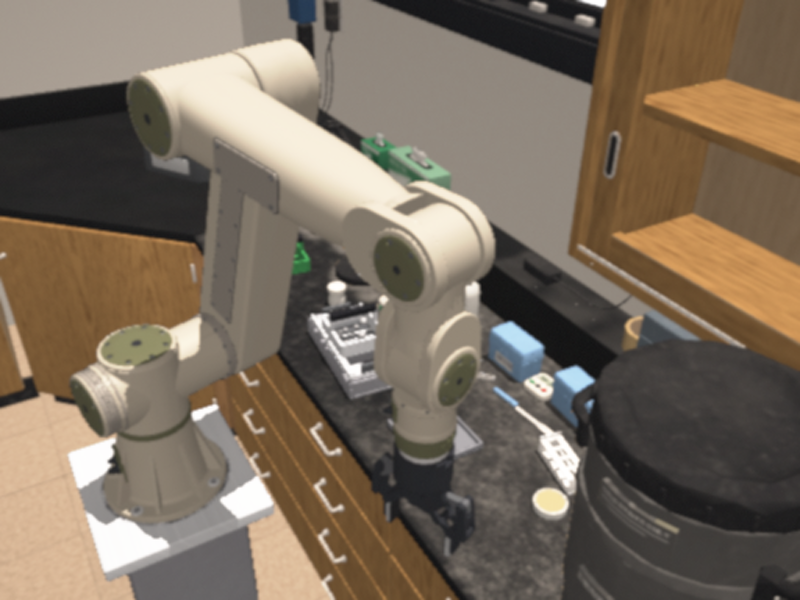

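The top view is blocked. The scene view shows the stand with the black-handled sieve at about (350,340) and the parking tray at about (445,425), both in the enlarged picture, with the arm hiding part of each. I'll use the wrist camera from above.

```bash
cat > h.py <<'E'
from rig import r, eyes, sign_off
import cv2, numpy as np
def cam(n):
    i=eyes.camera_info(n);R=cv2.Rodrigues(np.array(i["rvec"]))[0]
    return np.array(i["mtx"]),R,np.array(i["tvec"]).ravel()
def ray(c,uv,z):
    K,R,t=c;d=R.T@np.linalg.inv(K)@np.array([uv[0],uv[1],1.]);C=-R.T@t
    return C+d*(z-C[2])/d[2]
def proj(c,p):
    K,R,t=c;q=K@(R@np.array(p)+t);return q[:2]/q[2]
def down(a): # tool y axis at angle a from world x (rad)
    y=np.array([np.cos(a),np.sin(a),0]);z=np.array([0,0,-1.]);return np.column_stack([np.cross(y,z),y,z])
E
python3 - <<'E'
from h import *
c=cam("scene");s=.64
for uv,z in [((350,312),.12),((350,345),.05),((310,320),.06),((360,393),.0),((445,425),.0),((480,438),.016)]: print(uv,ray(c,(uv[0]*s,uv[1]*s),z).round(3))
K,R,t=cam("wrist");print(K,R,-R.T@t); print(r.read_ee_rot().round(3),r.read_eef_pos())
E
```

```text
(350, 312) [0.476 0.164 0.12 ]
(350, 345) [0.462 0.14  0.05 ]
(310, 320) [0.42  0.261 0.06 ]
(360, 393) [0.43  0.035 0.   ]
(445, 425) [ 0.534 -0.142  0.   ]
(480, 438) [ 0.563 -0.222  0.016]
[[270.45551478   0.         256.52067705]
 [  0.         270.45551478 195.2664648 ]
 [  0.           0.           1.        ]] [[ 4.00699991e-01 -9.16209056e-01 -6.94211249e-04]
 [-8.67637967e-01 -3.79700850e-01  3.20985393e-01]
 [-2.94353316e-01 -1.28016520e-01 -9.47083891e-01]] [ 0.30779726 -0.49260632  0.37351871]
[[ 0.916  0.401 -0.   ]
 [ 0.401 -0.916  0.002]
 [ 0.    -0.002 -1.   ]] [ 0.23054738 -0.52624575  0.23048709]
```

Run:
```python
from h import *
r.move_ptp([0.44,0.02,0.33],down(-np.pi/2)); c=cam("wrist")
a=eyes.snapshot("wrist"); np.savez("w1.npz",a=a,K=c[0],R=c[1],t=c[2])
cv2.imwrite("pics/w1.png",cv2.resize(a[:,:,::-1],(800,600),interpolation=cv2.INTER_CUBIC))
b=eyes.snapshot("scene");cv2.imwrite("pics/s2.png",b[:,:,::-1])
print(r.read_time_s(),r.read_joint_pos())
```

```text
2.325 [-1.38551579e-01  3.97950240e-02 -4.87952155e-02  1.48265947e+00
 -1.01185037e-04  3.00419963e+00]
```

View pics/w1.png

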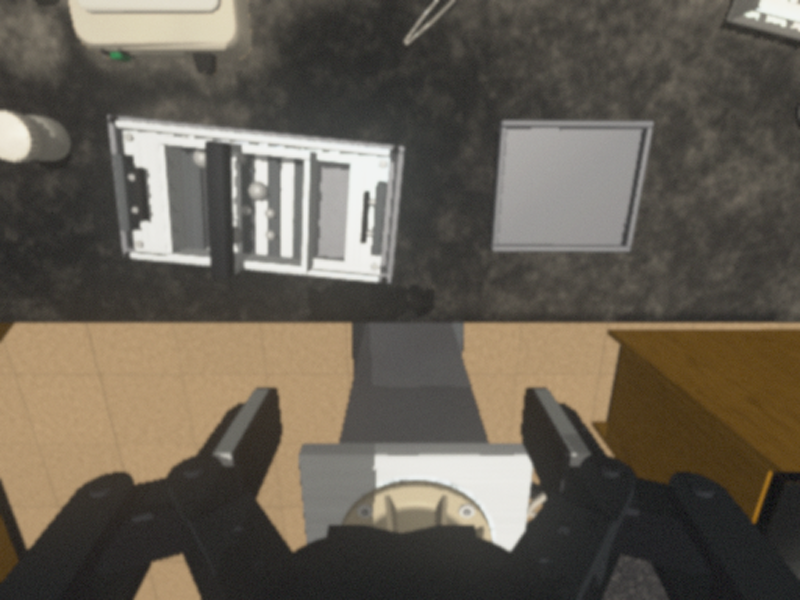

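The wrist view shows the stand at (110–404, 117–283), the sieve's black handle at about (220,210), and the parking tray with corners at (502,121), (653,122), (632,250) and (493,248).

Run:
```python
from h import *
d=np.load("w1.npz");c=(d["K"],d["R"],d["t"]);s=.64
def f(n,pts,z):
    P=np.array([ray(c,(u*s,v*s),z)[:2] for u,v in pts]);print(n,P.round(4).tolist(),'mean',P.mean(0).round(4));return P
S=f("stand",[(110,117),(404,147),(390,283),(125,258)],.042)
print([np.linalg.norm(S[i]-S[i-1]).round(4) for i in range(4)])
T=f("tray",[(502,121),(653,122),(632,250),(493,248)],.016)
print([np.linalg.norm(T[i]-T[i-1]).round(4) for i in range(4)])
H=f("bar",[(219,142),(221,277)],.127)
a=d["a"];hsv=cv2.cvtColor(a,cv2.COLOR_RGB2HSV)
# tray by mask: grey lighter than bench
g=cv2.cvtColor(a,cv2.COLOR_RGB2GRAY);m=((g>85)).astype(np.uint8);m[205:]=0
m=cv2.morphologyEx(m,cv2.MORPH_CLOSE,np.ones((5,5)))
for k in cv2.findContours(m,cv2.RETR_EXTERNAL,cv2.CHAIN_APPROX_NONE)[0]:
    if cv2.contourArea(k)>3000: 
        q=cv2.boxPoints(cv2.minAreaRect(k));print(cv2.contourArea(k),(q/s).round(0).tolist(),(cv2.approxPolyDP(k,6,True)[:,0]/s).round(0).tolist())
```

```text
stand [[0.5644, 0.2915], [0.5377, 0.0167], [0.403, 0.0313], [0.4303, 0.3058]] mean [0.4838 0.1613]
[np.float64(0.1348), np.float64(0.2762), np.float64(0.1356), np.float64(0.2758)]
tray [[0.5627, -0.081], [0.5616, -0.2314], [0.4327, -0.233], [0.4351, -0.0808]] mean [ 0.498  -0.1565]
[np.float64(0.1275), np.float64(0.1504), np.float64(0.1289), np.float64(0.1522)]
bar [[0.5389, 0.1587], [0.4324, 0.1718]] mean [0.4856 0.1652]
8050.5 [[489.0, 263.0], [502.0, 94.0], [655.0, 106.0], [642.0, 275.0]] [[653.0, 120.0], [619.0, 119.0], [616.0, 103.0], [611.0, 119.0], [502.0, 120.0], [492.0, 250.0], [538.0, 252.0], [558.0, 269.0], [567.0, 252.0], [628.0, 252.0]]
15543.0 [[93.0, 257.0], [108.0, 93.0], [408.0, 121.0], [392.0, 285.0]] [[106.0, 116.0], [131.0, 259.0], [211.0, 264.0], [206.0, 144.0], [225.0, 142.0], [236.0, 270.0], [391.0, 281.0], [403.0, 145.0], [245.0, 128.0], [247.0, 112.0], [230.0, 105.0], [231.0, 125.0], [195.0, 109.0], [181.0, 120.0], [183.0, 105.0]]
5129.5 [[58.0, 0.0], [286.0, 0.0], [286.0, 92.0], [58.0, 92.0]] [[58.0, 0.0], [100.0, 66.0], [177.0, 66.0], [206.0, 92.0], [192.0, 53.0], [216.0, 53.0], [217.0, 83.0], [233.0, 83.0], [262.0, 58.0], [255.0, 16.0], [270.0, 22.0], [286.0, 8.0]]
```

Run:
```python
from h import *
r.move_ptp([0.58,-0.14,0.27],down(np.pi/2)); c=cam("wrist")
a=eyes.snapshot("wrist"); np.savez("w2.npz",a=a,K=c[0],R=c[1],t=c[2])
r.move_ptp([0.53,0.16,0.25],down(np.deg2rad(84.45))); c=cam("wrist")
b=eyes.snapshot("wrist"); np.savez("w3.npz",a=b,K=c[0],R=c[1],t=c[2])
cv2.imwrite("pics/w23.png",np.vstack([a[:,:,::-1][90:384],b[:,:,::-1][90:384]]))
cv2.imwrite("pics/w3.png",cv2.resize(b[:,:,::-1],(800,600),interpolation=cv2.INTER_CUBIC))
cv2.imwrite("pics/w2.png",cv2.resize(a[:,:,::-1],(800,600),interpolation=cv2.INTER_CUBIC))
print(r.read_time_s(),r.read_joint_pos(),r.read_contact_force())
```

```text
6.425 [ 1.46390286e-01  2.67195248e-01  2.92076893e-02  1.33239242e+00
 -3.45138475e-04  2.44659428e-01] [ 0.50164682 -0.87544625 -0.56955003]
```

View pics/w3.png

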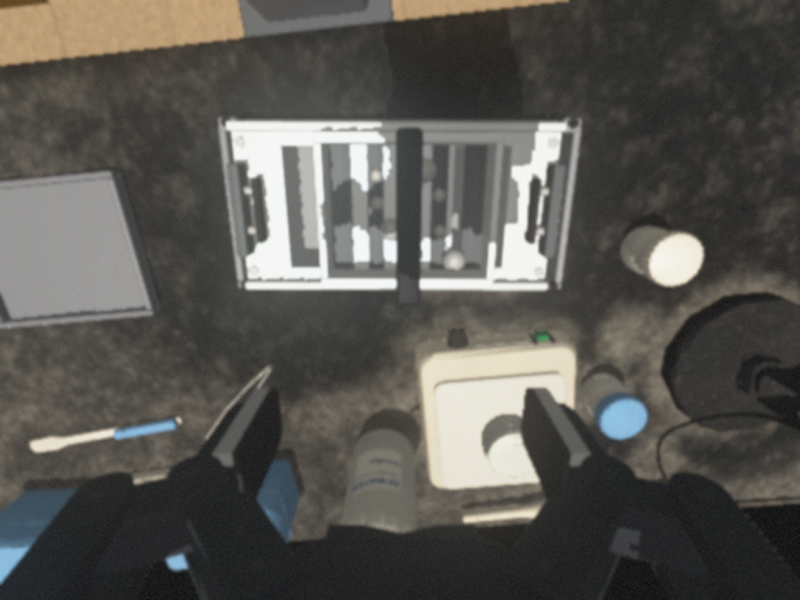

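View pics/w2.png

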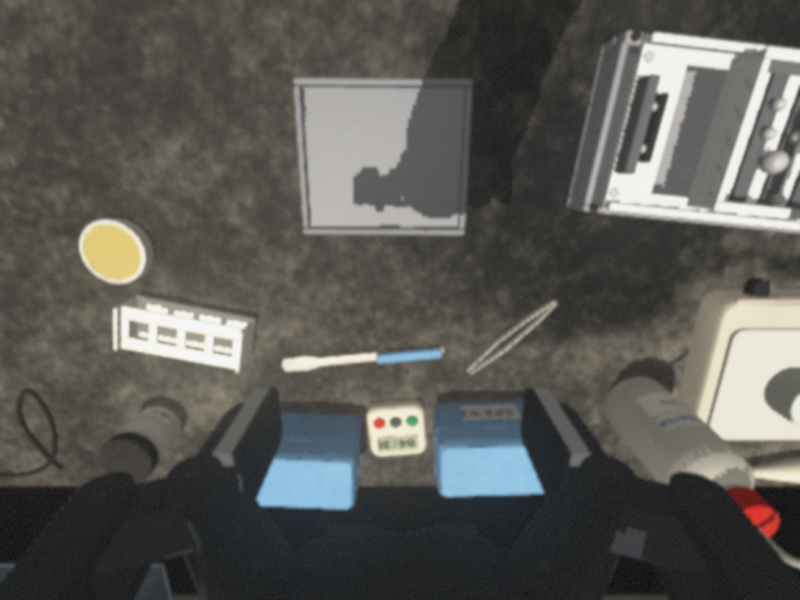

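w3 shows the stand at (220–580, 118–290), the bar from (410,130) to (407,302), and the pad faces at about x=268 and x=528. w2 shows the tray corners at (294,80), (472,79), (465,235) and (304,235).

Run:
```python
from h import *
s=.64
def f(w,n,pts,z):
    d=np.load(w);c=(d["K"],d["R"],d["t"])
    P=np.array([ray(c,(u*s,v*s),z)[:2] for u,v in pts]);print(n,P.round(4).tolist(),'mean',P.mean(0).round(4),[np.linalg.norm(P[i]-P[i-1]).round(4) for i in range(len(P))]);return P
S=f("w3.npz","stand",[(220,120),(580,120),(560,288),(240,288)],.042)
f("w2.npz","tray",[(294,80),(472,79),(465,235),(304,235)],.016)
B=f("w3.npz","bar",[(410,130),(408,302)],.127)
P=f("w3.npz","pads",[(268,207),(528,207)],.06)
e=S[1]-S[0]+S[2]-S[3];e/=np.linalg.norm(e);m=S.mean(0);print("yaxis",e,np.degrees(np.arctan2(e[1],e[0])))
for q in (B,P): print(((q.mean(0)-m)@e).round(4),((q.mean(0)-m)@[e[1],-e[0]]).round(4))
```

```text
stand [[0.4063, 0.0332], [0.4332, 0.3068], [0.5664, 0.2948], [0.5393, 0.019]] mean [0.4863 0.1634] [np.float64(0.1338), np.float64(0.2749), np.float64(0.1337), np.float64(0.2771)]
tray [[0.4339, -0.2292], [0.4332, -0.0797], [0.5642, -0.0792], [0.5641, -0.2305]] mean [ 0.4988 -0.1547] [np.float64(0.1303), np.float64(0.1495), np.float64(0.131), np.float64(0.1513)]
bar [[0.4328, 0.1749], [0.5379, 0.1639]] mean [0.4854 0.1694] [np.float64(0.1057), np.float64(0.1057)]
pads [[0.4727, 0.0625], [0.4924, 0.2622]] mean [0.4826 0.1623] [np.float64(0.2007), np.float64(0.2007)]
yaxis [0.09772522 0.99521343] 84.3918064247975
0.0058 -0.0015
-0.0015 -0.0036
```

```bash
cat >> h.py <<'E'
e=np.array([0.0977,0.9952,0]); ORI=down(np.arctan2(.9952,.0977))
F=lambda: np.array(r.read_contact_force())
E
python3 - <<'E'
from h import *
b=np.array([0.4855,0.1672,0.099])
r.move_ptp(b+[0,0,.05],ORI); r.line_to(b,feed=.08); r.sleep(.1); f0=F()
r.clamp(50); r.sleep(.2); p=np.array(r.read_eef_pos())
print(f0,F(),r.read_grip_width(),r.read_gripper_force(),p,r.read_time_s())
np.save("f0.npy",f0)
E
```

```text
[-0.45580752  0.47377868 -0.10817457] [-0.10446688  0.52831473  0.73055982] 0.01521661971119719 51.808176040649414 [0.48556305 0.16728022 0.09908951] 8.65
```

Run:
```python
from h import *
f0=np.load("f0.npy"); b=np.array([0.4855,0.1672,0.099])
out=[]
pos=0
for sg in (1,-1):
    pos=sg*.024 - .006; r.line_to(b+pos*e,feed=.15)
    while True:
        g=F()-f0; fy=g@e
        if -sg*fy>4.2 or abs(g[2])>10 or abs(pos)>.062: break
        pos+=sg*.0015; r.line_to(b+pos*e,feed=.05)
    r.sleep(.35); g=F()-f0; print(sg,round(pos,4),((np.array(r.read_eef_pos())-b)@e).round(4),g.round(2),round(g@e,2),r.read_time_s())
```

```text
1 0.033 0.0323 [-0.69 -4.89  2.21] -4.93 11.7667
-1 -0.048 -0.0474 [0.83 4.52 1.98] 4.58 15.6833
```

```bash
cat >> h.py <<'E'
b=np.array([0.4855,0.1672,0.099])
def shake(n,feed=.2):
    f0=np.load("f0.npy")
    for k in range(n):
        for q in (.0333,-.0483):
            r.line_to(b+q*e,feed=feed); g=F()-f0; r.sleep(.4); h=F()-f0
            print(q,g.round(1),h.round(1))
E
python3 - <<'E'
from h import *
shake(3); r.line_to(b-.0075*e,feed=.2); r.sleep(.2)
a=eyes.snapshot("wrist")
cv2.imwrite("pics/w4.png",cv2.resize(a[80:330,100:410,::-1],None,fx=2.4,fy=2.4,interpolation=cv2.INTER_CUBIC)); print(r.read_time_s())
E
```

```text
0.0333 [ 0.8 -3.5  3.3] [ 0.7 -5.7  2.2]
-0.0483 [-0.6  3.2  2. ] [-1.3  5.2  2.1]
0.0333 [ 0.8 -5.8  2.5] [ 1.7 -6.2  2.8]
-0.0483 [-0.   4.1  2. ] [-0.3  4.3  2.8]
0.0333 [ 1.2 -4.7  3. ] [ 1.  -6.2  2.6]
-0.0483 [0.  4.8 1.6] [-0.   5.   2.6]
22.0333
```

View pics/w4.png

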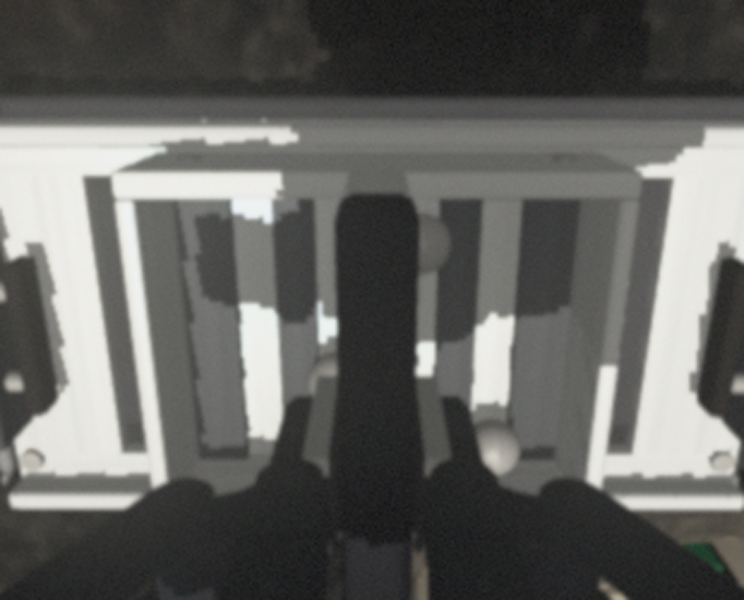

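Three large balls are visible at (430,243), (325,375) and (495,447), and no small ones. The gripper hides the far side, so I'll do a few more strokes, then let go and look from above.

Run:
```python
from h import *
shake(3,.22); r.line_to(b-.0075*e,feed=.2); r.gripper_open(); 
q=b-.0075*e; r.line_to(q+[.03,0,.11],feed=.3); r.sleep(.1)
a=eyes.snapshot("wrist"); s=eyes.snapshot("scene")
A=cv2.resize(a[50:210,90:430,::-1],None,fx=2.2,fy=2.2,interpolation=cv2.INTER_CUBIC)
B=cv2.resize(s[180:260,180:350,::-1],(748,240),interpolation=cv2.INTER_CUBIC)
cv2.imwrite("pics/w5.png",np.vstack([A,B])); print(r.read_time_s(),A.shape)
```

```text
0.0333 [ 1.  -4.6  3.7] [ 0.9 -6.3  2.1]
-0.0483 [0.  3.9 1.5] [-0.4  5.5  2.9]
0.0333 [ 2.  -4.9  2.2] [ 1.8 -6.1  2.3]
-0.0483 [-0.5  4.5  0.9] [-1.   4.7  2. ]
0.0333 [ 1.4 -4.6  2.7] [ 1.6 -6.2  1.6]
-0.0483 [0.7 4.7 1.5] [-1.   4.8  1.5]
29.1583 (352, 748, 3)
```

View pics/w5.png

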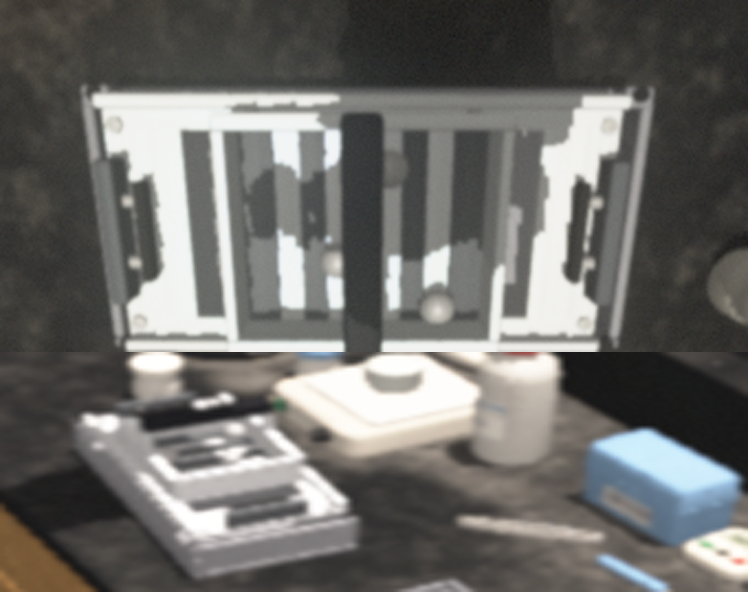

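Three large balls at (390,168), (332,262) and (437,307), and still no small ones. One oblique view will check the strip hidden under the bar.

Run:
```python
from h import *
q=b-.0075*e; r.line_to(q+[.03,-.09,.11],feed=.3); r.sleep(.1)
a=eyes.snapshot("wrist")[40:220,150:450,::-1]
a=np.clip(255*(a/255.)**.7,0,255).astype(np.uint8)
cv2.imwrite("pics/w6.png",cv2.resize(a,None,fx=2.6,fy=2.6,interpolation=cv2.INTER_CUBIC)); print(r.read_time_s())
```

```text
29.7583
```

View pics/w6.png

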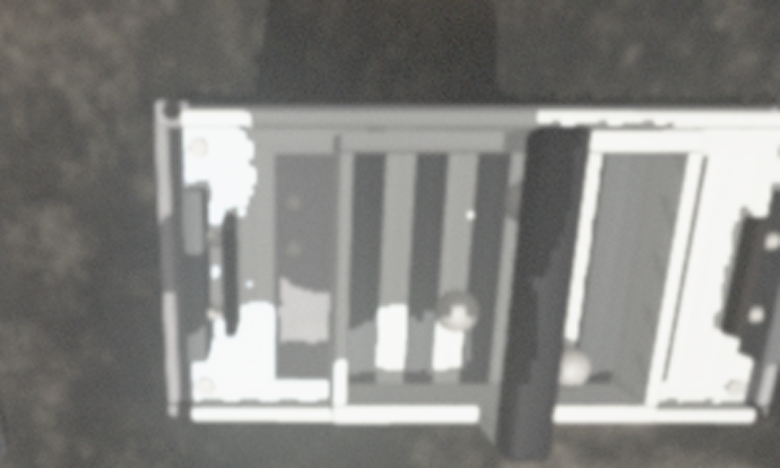

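All four slots and the middle bar are clear of small balls, and two of them show in the catch tray at (293,203) and (293,248). I'll lift now.

Run:
```python
from h import *
q=b-.0075*e; r.line_to(q+[0,0,.05],feed=.3); r.line_to(q,feed=.1); r.sleep(.1); f0=F()
r.clamp(70); r.sleep(.2); print(r.read_grip_width(),F()-f0)
r.line_to(q+[0,0,.02],feed=.05); r.line_to(q+[0,0,.07],feed=.1); r.sleep(.2); print("lift",F()-f0,r.read_wrist_torque())
t=np.array([.4985,-.1555,.169])
r.line_to(t,ori=down(np.pi/2),feed=.12)
r.line_to([t[0],t[1],.085],feed=.12); r.sleep(.3); f1=F(); c=cam("wrist"); a=eyes.snapshot("wrist")
np.savez("w7.npz",a=a,K=c[0],R=c[1],t=c[2])
cv2.imwrite("pics/w7.png",cv2.resize(a[:,:,::-1],(768,576),interpolation=cv2.INTER_CUBIC)); print(f1-f0,r.read_time_s(),r.read_eef_pos())
```

```text
0.0148912149994597 [-0.21630643  1.02016628  1.33831769]
lift [ 0.3495815   0.18438236 -6.71214168] [-0.02169634 -0.00908972  0.00914731]
[ 0.53103766  0.61678031 -6.17431996] 37.2583 [ 0.4987754  -0.15563664  0.08548508]
```

View pics/w7.png

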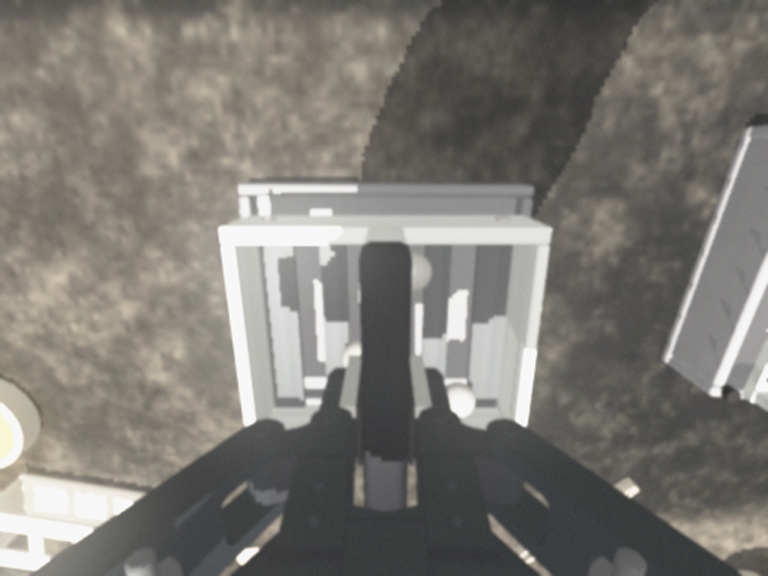

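The sieve holds its three large balls. Its near top corners are at (220,229) and (551,229), and the tray's near rim corners are at (238,184) and (533,184). Comparing them:

Run:
```python
from h import *
d=np.load("w7.npz");c=(d["K"],d["R"],d["t"]);s=2/3
for n,p,z in(("tray",[(238,184),(533,184)],.016),("sieve",[(220,229),(551,229)],.0715)):
    P=np.array([ray(c,(u*s,v*s),z)[:2] for u,v in p]);print(n,P.round(4).tolist(),P.mean(0).round(4),np.linalg.norm(P[1]-P[0]))
```

```text
tray [[0.4314, -0.2297], [0.4315, -0.0801]] [ 0.4315 -0.1549] 0.14960962201127462
sieve [[0.4446, -0.2192], [0.4447, -0.0907]] [ 0.4446 -0.1549] 0.1284989231327182
```

Run:
```python
from h import *
x,y=.497,-.1555
f1=F(); r.line_to([x,y,.063],feed=.06); r.sleep(.1); print((F()-f1).round(2))
z=.063
while z>.052:
    z-=.001; r.line_to([x,y,z],feed=.03); g=F()-f1
    if g[2]>3.5 or np.hypot(*g[:2])>5: break
r.sleep(.2); print(z,(F()-f1).round(2),r.read_eef_pos(),r.read_time_s())
```

```text
[-0.12 -0.99  0.6 ]
0.05499999999999999 [-4.81  0.92 11.15] [ 0.49712488 -0.15554668  0.05562925] 40.075
```

Contact came at the expected floor height (TCP at 0.055 m). Releasing now.

Run:
```python
from h import *
x,y=.497,-.1555
r.gripper_open(); r.line_to([x,y,.12],feed=.12); r.line_to([x+.05,y,.25],feed=.25); r.sleep(.2); c=cam("wrist")
a=eyes.snapshot("wrist")[:, :, ::-1]; 
A=cv2.resize(a[20:240,90:420],None,fx=2.3,fy=2.3,interpolation=cv2.INTER_CUBIC)
cv2.imwrite("pics/w8.png",A); print(r.read_time_s(),F()); np.savez("w8.npz",a=a,K=c[0],R=c[1],t=c[2])
```

```text
42.4083 [-0.85500792  0.17486407  0.30001532]
```

View pics/w8.png

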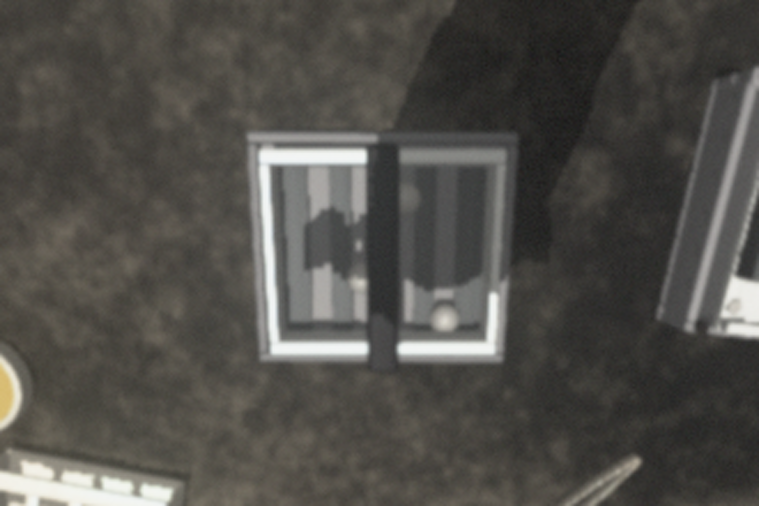

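The sieve sits inside the rim on all sides, with the three large balls at (408,195), (357,283) and (443,318).

```bash
python3 -c "
from rig import sign_off
print(sign_off())"
```

```text
the job is handed in; nothing more can be done
None
```

The job is handed in: the sieve is parked flat in its tray with the three large balls, no small balls were left in it, and I saw two of the six small ones in the catch tray (the deck hid the rest from view); the run took about 42 s, and the forces I read stayed under about 12 N.

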